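# Slide the photometer's sample carriage to its marked stop

### The arm

A 7-joint arm with a two-finger parallel gripper is mounted at the origin on the work surface. World frame = base frame: x ahead of the robot, y to its left, z up, the work surface at z = 0. Lengths are in m, angles in rad, forces in N, time in s.
With the tool pointing down it reaches from about 0.425 to 0.925 m from the base axis. Payload 6.8 kg.
Tool frame: the origin (TCP) lies on the centre line of the jaws, within the pads' length; the fingertips stand 8 mm ahead of it and the grasp point (between the pads) lies 11 mm behind it (bot.tips_ahead is the distance from the TCP to the fingertips, in m); z points along the fingers, y is the line along which they close (so a half turn about z gives the same grasp; the last joint's range is limited). The gripper opens to 85 mm and grips with 20 to 120 N. Pads are 22 mm wide; open, the fingers measure 114 mm over their backs; the gripper's body (76 mm by 85 mm) begins 54 mm behind the grasp point. The pads swing forward as they close: fully open they stand 13 mm farther back than shut.
Start: joints at [-1.307, 0.477, 0.022, 1.555, -0.011, 1.109, -0.083], TCP at [0.245, 0.629, 0.202] pointing down, gripper open.
Joint ranges: [-2.96, 2.96], [-0.34, 2.1], [-1.41, 1.46], [0.24, 2.44], [-1.37, 4.51], [0.17, 1.92], [-2.96, 2.96]. Speed limits (rad/s): [2.39, 2.39, 3.14, 3.14, 3.14, 3.14, 3.14].

### API

Orientations are given as a unit quaternion [w, x, y, z].
In Python, from station import bot gives the robot as it stands.
- The arm moves only by the tool send_rows, never from a script. Its argument "deltas" is text: rows parted by semicolons, each of 4 numbers parted by spaces: the shift along the tool's x, y, z in m, then the turn about the tool's z in degrees. In form: x y z spin; .... A call has 1 to 5 rows; each row is the pose to reach, as a shift and turn from the pose commanded when the call began, along the tool's axes at that moment; what a row does not reach only later rows make up. A row lasts 1/10 s, in which the tool goes at most 50 mm and 8.59 degrees, less where a joint would pass 70% of its speed; a pose out of reach is approached as far as the arm can. A call with a gripper value outside its range is refused whole. "claw" is the opening, from 0 (shut) to 1 (fully open), set as the call begins (left out, the last holds). The fingers move at their own pace and stop on an object; "force" is the grip in N (left out, the last holds). Time passes only in rows, so rows that repeat a pose let the fingers close. It gives the time, the measured TCP pose, the force, the opening and the grip force at its end, in the units of the state.
- bot.get_obs(): the state, without advancing time (a new reading comes with each control period).
- bot.read_camera(name): name is "scene" or "top"; returns a dict with "img" (420x560x3 uint8, red, green, blue), "depth" (420x560 float32, m along the optical axis (not along the pixel's ray), 0 where there is no reading), "fx", "fy", "cx", "cy" (pixels), "dist_coeffs" ([k1, k2, p1, p2, k3] as OpenCV has them; the pictures are not rectified), "camera_from_world" (4x4, takes a point from world to camera coordinates). Camera axes: x right, y up, looking along -z (the intrinsics and any distortion apply to the point x, -y, -z); pixel columns grow to the right and rows downward; lengths in m; the calibration is good to about 2 mm. A picture is of the moment at which its call begins.
- bot.hand_in(): hands the job in; it is judged then, once.
Trained networks look in a picture, given as the dict that the camera call returned (one of the last four; its "shot" number tells which), for a name from the list of things; names that differ only in an ending like _2 or _b are one class to them, and where a whole thing is asked for, a point or a joint stands for the part that bears it (a point fixed in the world has none). Each returns a list of dicts, best first, with "confidence" (0 to 1); they miss things now and then, are a little off and sometimes report something else, mostly with a low value. They report only what shows in the picture. A call takes as long as a camera call.
- bot.masks_of(picture, query): "mask" (420x560 bool, what is visible of it).
- bot.landmark_of(picture, query): "xyz" ([x, y, z] in m, in world coordinates, good to about 4 mm: a listed point, or the origin of a listed thing).
The state is a dict: "t": time; "q": joint angles; "joint_vel": joint speeds; "joint_torque": joint torques, N m; "eef_pos": TCP position; "tool_rot": TCP orientation; "contact_force": force on the tool from outside, world axes, zero at the start; "torque": the same for the moment, N m; "gripper_width": opening from 0.0 (shut) to 1.0 (fully open); "grasp_force": force on a finger pad.
Only numpy, scipy, OpenCV 4.12 (cv2) and the standard library are available. Lean on these libraries where they do the work, as an engineer would, in place of code of your own. Each camera call takes 0.05 s, during which the arm holds its last target. There are 200 camera calls.

### The job

On the photometer rail, press down the sprung pad in the middle of the sample carriage with a fingertip to free its brake and, keeping it pressed, push the carriage right up against the pointed stop (the one with the cone and the side finger, not the plain one). Then let the pad spring back up, so that the brake holds the carriage there. Never drag the carriage with its brake on, do not touch the two glass cuvettes it carries, and leave the things standing around in their places, neither lifted nor shifted.

Things in the scene. Friction and masses are not known exactly. Their poses are not given: they have to be found in the camera images.
- rail: aluminium channel rail fixed on the bench, 64 mm wide, 420 mm long, top 26 mm above the bench. Origin: centre of its underside; y axis along the rail, x across it, z up
- carriage_mid (a point): centre of the grey sample carriage that rides on the rail (70 mm across, 90 mm along the rail), 48 mm above the bench, where the top of the pad is at rest; does not go down with the pad; axes as the rail's. At each end of the carriage a shoulder, 44 mm across and 21 mm long, rises to 58 mm above the bench; the pad lies between the two. On its +x side a bracket, 35 to 65 mm from the centre line and 47 mm above the bench, carries the cuvettes
- pad_top (a point): centre of the top of the black ribbed rubber pad in the recess in the middle of the carriage: 44 mm across, 46 mm along the rail, open at the sides, 10 mm lower than the shoulders at its ends. It moves along with the carriage. Axes as the rail's
- pad (a joint): how far the pad is pressed down, m: 0 at rest (brake on), at most 0.008. A spring holds it up: about 11 N to begin moving, 14 N fully down. The brake (it holds against some 12 to 18 N) is free as soon as the pad is about 1 mm down, and grips again when it comes up; press it 3 mm or more
- carriage (a joint): position of the carriage along the rail's y axis, m, 0 at the middle of the rail. With the brake free it takes about 1 N to move (0.25 to 0.5 kg)
- cuvettes: two clear glass cuvettes, 12.5 mm square, side by side along the rail on the carriage's bracket, 50 mm to the +x side of its middle; their tops are 77 mm above the bench. Origin: centre of their feet
- mark_stop_mid (a point): centre of the marked stop, an aluminium block fixed on the rail, 50 mm across the rail, 24 mm along it, 24 mm tall (from 26 to 50 mm above the bench), with a cone on top (tip 84 mm above the bench) and a finger that reaches 75 mm out to the rail's -x side. It may be at either end of the rail. Axes as the rail's. The carriage touches it when their centres are 57 mm apart
- plain_stop_mid (a point): centre of the plain stop, towards the other end of the rail: the same block with only a low round screw head on top
- amber_mid (a point): bystander: small amber glass bottle, 48 mm across, 85 mm tall; this point is 42.5 mm above its foot
- stopper_mid (a point): bystander: rubber stopper, 34 mm across, 30 mm tall; this point is 15 mm above its foot
- tape_mid (a point): bystander: roll of tape lying flat, 64 mm across, 20 mm tall; this point is 10 mm above its foot
- beaker_mid (a point): bystander: small glass beaker, 52 mm across, 65 mm tall; this point is 32.5 mm above its foot
- jar_mid (a point): bystander: glass jar with a steel lid, 56 mm across, 75 mm tall; this point is 37.5 mm above its foot
- tube_rack_mid (a point): bystander: wooden rack with glass test tubes, 55 by 216 mm, 92 mm tall, long way about along the rail; this point is 35 mm above its foot
- wash_mid (a point): bystander: white plastic wash bottle with a red cap, 66 mm across, 150 mm tall; this point is 75 mm above its foot

How it is judged:
By the outcome, as a careful person would: the job done as asked, in the order asked, and still so for the second after the job is handed in, with the robot touching nothing.
It also fails if it takes over 35 s, if anything falls off the work surface, if the arm or the gripper's body presses on something with over 40 N, if the wrist force passes 120 N, or if a joint passes its speed limit or range.

## Working session

There is one attempt and no reset: what is moved stays moved. The work goes in short steps, Python scripts to look and compute and a tool call to move; the robot and the scene stay as the last step left them, time stands still between calls to the robot, and variables do not carry over. Pictures are saved under pics/ and viewed, at most 10 in all, crops included, and the job is handed in when it is done.

Besides the shell and the picture viewer there is one more tool, called as name(argument=value, ...), one argument or row to a line, values as JSON. send_rows: Moves the arm, as the interface text tells. Its arguments: {"type":"object","properties":{"deltas":{"type":"string"},"claw":{"type":"number"},"force":{"type":"number"}},"required":["deltas"]}

```bash
mkdir -p pics; cat > h.py <<'E'
import numpy as np, cv2
from station import bot
def look(cams=("scene","top"),names=(),tag="a"):
    for c in cams:
        p=bot.read_camera(c); cv2.imwrite(f"pics/{tag}_{c}.png",p["img"][:,:,::-1])
        for n in names:
            r=bot.landmark_of(p,n)
            print(c,n,[(np.round(d["xyz"],4).tolist(),round(d["confidence"],2)) for d in r[:2]])
E
python3 - <<'E'
from h import *
look(names=["rail","carriage_mid","pad_top","cuvettes","mark_stop_mid","plain_stop_mid","amber_mid","stopper_mid","tape_mid","beaker_mid","jar_mid","tube_rack_mid","wash_mid"])
o=bot.get_obs();print(o)
E
```

```text
scene rail [([0.5676, 0.0083, 0.0035], 0.9)]
scene carriage_mid [([0.57, 0.006, 0.0499], 0.98), ([0.7002, 0.108, 0.0331], 0.75)]
scene pad_top [([0.5704, 0.006, 0.0464], 0.92)]
scene cuvettes [([0.6176, 0.004, 0.0457], 0.46)]
scene mark_stop_mid [([0.5533, -0.1668, 0.0384], 0.98)]
scene plain_stop_mid [([0.5835, 0.1546, 0.0348], 0.6)]
scene amber_mid [([0.4285, -0.0865, 0.0408], 0.64)]
scene stopper_mid [([0.4549, 0.0045, 0.0134], 0.64)]
scene tape_mid [([0.46, 0.1354, 0.0073], 0.56), ([0.6167, 0.0016, 0.0445], 0.43)]
scene beaker_mid [([0.7007, 0.1089, 0.0335], 0.68)]
scene jar_mid [([0.6717, -0.1276, 0.0366], 0.72)]
scene tube_rack_mid [([0.783, -0.013, 0.0378], 0.83)]
scene wash_mid [([0.579, -0.4783, 0.0754], 0.79)]
top rail [([0.5687, 0.0036, 0.0012], 0.72)]
top carriage_mid [([0.5634, 0.0069, 0.0459], 0.87)]
top pad_top [([0.5689, 0.0074, 0.0466], 0.51)]
top cuvettes [([0.6182, 0.0028, 0.0468], 0.39)]
top mark_stop_mid [([0.5585, -0.1638, 0.0331], 0.81), ([0.4303, -0.088, 0.0418], 0.17)]
top plain_stop_mid [([0.582, 0.1581, 0.0407], 0.72), ([0.5693, 0.0015, 0.0004], 0.47)]
top 
[... 418 characters left out ...]
700101,  0.02239638,  1.55537393, -0.01146792,
        1.10930458, -0.08309132]), 'joint_vel': array([-5.70841620e-04,  8.05243953e-04,  2.09515295e-05, -2.37675938e-04,
        2.22852249e-03,  9.50312754e-04,  2.22229896e-03]), 'joint_torque': array([-6.17498654e-05, -5.96317255e+01,  1.60636850e+00, -2.81539536e+01,
        1.24620774e-02,  1.62621429e-03, -1.03417196e-05]), 'eef_pos': array([0.24526181, 0.62889842, 0.2018182 ]), 'tool_rot': array([8.83457410e-06, 1.84850613e-01, 9.82766631e-01, 2.00531667e-05]), 'contact_force': array([-0.10782082, -0.7512865 ,  0.27579781]), 'torque': array([-0.08323112,  0.00784193, -0.014647  ]), 'grasp_force': 0.0, 'gripper_width': 1.001116502082437}
```

View pics/a_scene.png

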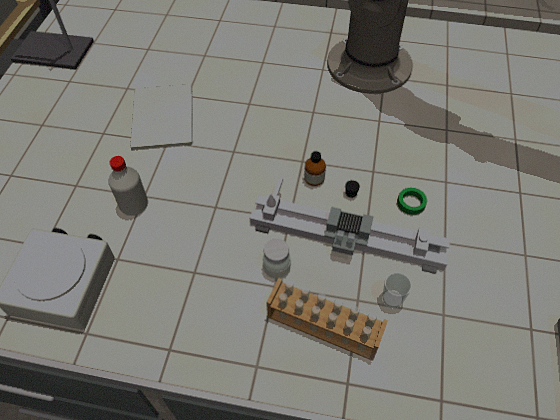

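View pics/a_top.png

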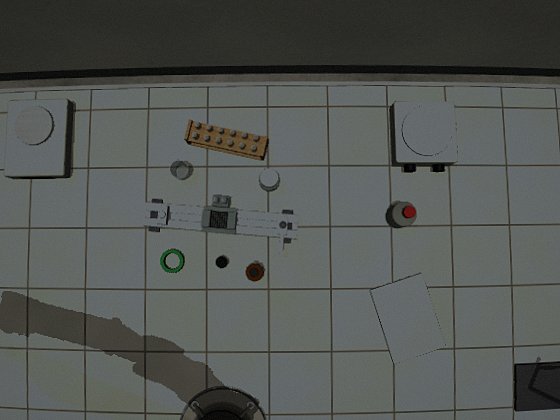

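The scene picture shows the coned stop at about (272,205) with its finger at (282,185), the carriage at (348,228) and the plain stop at (423,240). The top view agrees: coned stop (286,226), carriage (219,219). The marked stop is therefore at world -y, about 115 mm of travel away, and the rail yaw is about -4.8°. I'll move over now with the fingers shut.

send_rows(
  deltas="-0.036 -0.0315 0 -4; -0.072 -0.063 0 -8; -0.108 -0.0945 0 -12; -0.144 -0.126 0 -16; -0.18 -0.1575 0 -16.5",
  claw=0,
)

```text
t: 1.9
eef_pos: [0.3565, 0.415, 0.202]
tool_rot: [0.0, 0.041, 0.999, 0.0]
contact_force: [0.5, 1.0, 0.0]
gripper_width: 0.144
grasp_force: 0.0
```

```bash
cat >> h.py <<'E'
from scipy.spatial.transform import Rotation as R
def rel(target):
    o=bot.get_obs(); w=np.array(o["tool_rot"]); M=R.from_quat(w[[1,2,3,0]]).as_matrix()
    print("t",round(o["t"],2),"pos",np.round(o["eef_pos"],4),"toolx",np.round(M[:,0],3),"tooly",np.round(M[:,1],3),"z",np.round(M[:,2],3),"g",o["gripper_width"],"F",np.round(o["contact_force"],1))
    print("shift in tool axes",np.round(M.T@(np.array(target)-o["eef_pos"]),4))
E
python3 - <<'E'
from h import *
print(bot.tips_ahead)
rel([0.569,0.0065,0.12])
E
```

```text
0.008
t 1.9 pos [0.3565 0.415  0.202 ] toolx [-0.997  0.082 -0.   ] tooly [0.082 0.997 0.   ] z [ 0.  0. -1.] g 0.14434292713801627 F [0.5 1.  0. ]
shift in tool axes [-0.2452 -0.3898  0.0819]
```

send_rows(
  deltas="-0.025 -0.039 0 0; -0.05 -0.078 0 0; -0.074 -0.117 0 0; -0.098 -0.156 0 0; -0.123 -0.195 0 0",
)

```text
t: 2.4
eef_pos: [0.4626, 0.2105, 0.2022]
tool_rot: [0.0, 0.042, 0.999, 0.0]
contact_force: [0.6, 0.6, 1.0]
gripper_width: -0.003
grasp_force: 0.0
```

send_rows(
  deltas="-0.025 -0.039 0.01 0; -0.05 -0.078 0.02 0; -0.074 -0.117 0.03 0; -0.11 -0.17 0.04 0; -0.122 -0.195 0.05 0",
)

```text
t: 2.9
eef_pos: [0.569, 0.0053, 0.1522]
tool_rot: [0.001, 0.042, 0.999, 0.0]
contact_force: [0.3, 0.3, 0.8]
gripper_width: 0.002
grasp_force: 0.0
```

```bash
python3 - <<'E'
from h import *
look(names=["carriage_mid","pad_top","mark_stop_mid"],tag="b")
rel([0.569,0.0065,0.12])
im=cv2.imread("pics/b_scene.png")[160:290,230:460]; cv2.imwrite("pics/b_crop.png",cv2.resize(im,None,fx=3.4,fy=3.4,interpolation=cv2.INTER_CUBIC))
E
```

```text
scene carriage_mid [([0.5694, 0.0093, 0.0484], 0.96)]
scene pad_top [([0.57, 0.0077, 0.0473], 0.78), ([0.5682, 0.0089, 0.0505], 0.6)]
scene mark_stop_mid [([0.5532, -0.1666, 0.0365], 0.85)]
top carriage_mid [([0.5715, 0.0074, 0.0454], 0.9)]
top pad_top [([0.5652, 0.0044, 0.0456], 0.46)]
top mark_stop_mid [([0.5551, -0.1649, 0.0393], 0.67), ([0.5693, 0.0044, 0.0495], 0.3)]
t 3.3 pos [0.567  0.0096 0.1522] toolx [-0.997  0.081 -0.   ] tooly [0.081 0.997 0.001] z [ 0.     0.001 -1.   ] g 0.0043947421463972815 F [ 0.1  0.1 -0.8]
shift in tool axes [-0.0022 -0.003   0.0321]
```

View pics/b_crop.png

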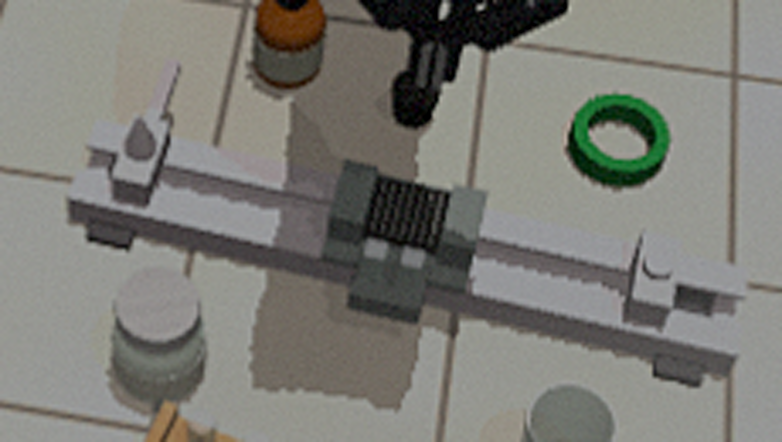

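send_rows(
  deltas="-0.002 -0.004 0.03 0; -0.002 -0.004 0.06 0; -0.002 -0.004 0.078 0; -0.002 -0.004 0.084 0; -0.002 -0.004 0.084 0",
)

```text
t: 3.8
eef_pos: [0.5684, 0.0045, 0.0676]
tool_rot: [-0.001, 0.041, 0.999, 0.0]
contact_force: [0.5, -0.0, -0.1]
gripper_width: -0.004
grasp_force: 0.0
```

```bash
python3 - <<'E'
from h import *
look(names=["carriage_mid","pad_top"],tag="c",cams=("scene",))
rel([0.569,0.006,0.052])
im=cv2.imread("pics/c_scene.png")[160:290,230:460]; cv2.imwrite("pics/c_crop.png",cv2.resize(im,None,fx=3.4,fy=3.4,interpolation=cv2.INTER_CUBIC))
E
```

```text
scene carriage_mid [([0.569, 0.0048, 0.0524], 0.6)]
scene pad_top [([0.5698, 0.0072, 0.0465], 0.75), ([0.5671, 0.0079, 0.0022], 0.22)]
t 3.95 pos [0.5698 0.0039 0.0691] toolx [-0.997  0.083 -0.002] tooly [0.083 0.997 0.001] z [ 0.002  0.    -1.   ] g -0.005948947864131816 F [ 0.   0.3 -0.9]
shift in tool axes [0.001  0.002  0.0171]
```

View pics/c_crop.png

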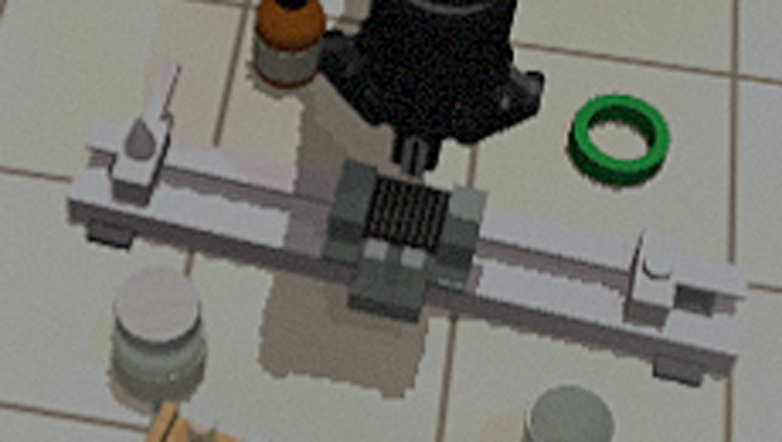

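The fingertips, at crop pixel (415,165), line up with the pad at (405,210) and are still above it. Pressing down.

send_rows(
  deltas="0 0.002 0.008 0; 0 0.002 0.012 0; 0 0.002 0.014 0; 0 0.002 0.016 0; 0 0.002 0.016 0",
)

```text
t: 4.45
eef_pos: [0.5688, 0.0054, 0.0515]
tool_rot: [-0.0, 0.042, 0.999, -0.0]
contact_force: [-0.5, 0.2, 0.8]
gripper_width: 0.002
grasp_force: 0.0
```

send_rows(
  deltas="0 0 0 0; 0 0 0.001 0; 0 0 0.002 0; 0 0 0.002 0",
)

```text
t: 4.85
eef_pos: [0.5689, 0.0055, 0.0497]
tool_rot: [-0.0, 0.042, 0.999, -0.0]
contact_force: [0.5, 0.6, 1.4]
gripper_width: -0.002
grasp_force: 0.0
```

send_rows(
  deltas="0 0 0.001 0; 0 0 0.002 0; 0 0 0.002 0",
)

```text
t: 5.15
eef_pos: [0.5689, 0.0055, 0.0476]
tool_rot: [-0.0, 0.042, 0.999, -0.0]
contact_force: [1.2, 0.0, 0.1]
gripper_width: 0.003
grasp_force: 0.0
```

```bash
python3 - <<'E'
from h import *
look(names=["carriage_mid","pad_top"],tag="d",cams=("scene",))
rel([0.569,0.006,0.052])
im=cv2.imread("pics/d_scene.png")[180:260,300:400]; cv2.imwrite("pics/d_crop.png",cv2.resize(im,None,fx=7,fy=7,interpolation=cv2.INTER_CUBIC))
E
```

```text
scene carriage_mid [([0.5705, 0.0063, 0.0491], 0.85)]
scene pad_top [([0.5679, 0.0056, 0.0462], 0.92)]
t 5.3 pos [0.569  0.0055 0.0478] toolx [-0.996  0.084 -0.   ] tooly [0.084 0.996 0.   ] z [ 0.  0. -1.] g -0.00019704093650995446 F [ 1.1  1.  -0.3]
shift in tool axes [ 0.0001  0.0005 -0.0042]
```

View pics/d_crop.png

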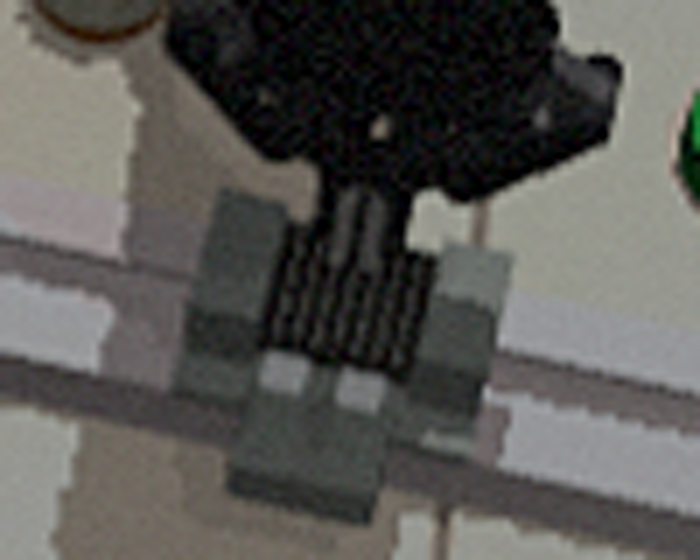

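The fingers are down between the shoulders. Their tip ends at crop pixel (365,265), with clear pad in front of it, so they may not have reached the pad yet. Checking with depth.

```bash
cat >> h.py <<'E'
def cloud(p):
    v,u=np.mgrid[0:420,0:560]; K=np.array([[p["fx"],0,p["cx"]],[0,p["fy"],p["cy"]],[0,0,1]])
    n=cv2.undistortPoints(np.stack([u,v],-1).reshape(-1,1,2).astype(float),K,np.array(p["dist_coeffs"])).reshape(420,560,2)
    d=p["depth"]; c=np.stack([n[...,0]*d,-n[...,1]*d,-d,np.ones_like(d)],-1)
    return (c@np.linalg.inv(p["camera_from_world"]).T)[...,:3]
E
python3 - <<'E'
from h import *
p=bot.read_camera("scene"); W=cloud(p)
for v in range(204,238,2):
    print(v,[tuple((W[v,u]*1000).round().astype(int).tolist()) for u in (345,350,353,357)])
E
```

```text
204 [(582, -9, 125), (579, 1, 124), (570, 7, 113), (581, 14, 131)]
206 [(580, -8, 116), (581, 1, 119), (582, 7, 122), (581, 15, 123)]
208 [(576, -8, 104), (581, 2, 113), (578, 8, 112), (582, 15, 118)]
210 [(574, -7, 94), (581, 3, 106), (581, 9, 108), (576, 16, 104)]
212 [(576, -6, 91), (580, 3, 99), (580, 9, 100), (579, 17, 101)]
214 [(576, -6, 84), (582, 4, 95), (581, 10, 95), (578, 18, 93)]
216 [(552, -5, 43), (581, 5, 86), (582, 11, 89), (550, 20, 46)]
218 [(560, -4, 47), (580, 6, 78), (560, 12, 51), (554, 21, 46)]
220 [(565, -3, 46), (562, 7, 45), (560, 13, 45), (559, 21, 46)]
222 [(571, -3, 48), (568, 7, 48), (567, 14, 47), (565, 22, 46)]
224 [(572, -2, 43), (573, 8, 47), (572, 14, 47), (570, 22, 46)]
226 [(581, -2, 48), (579, 9, 49), (1193, -13, 951), (574, 23, 45)]
228 [(585, -1, 47), (582, 9, 45), (581, 15, 46), (580, 23, 47)]
230 [(591, 0, 50), (590, 10, 50), (587, 16, 47), (584, 24, 46)]
232 [(590, 0, 39), (591, 10, 45), (592, 16, 48), (589, 24, 46)]
234 [(587, 1, 29), (617, 10, 76), (616, 16, 77), (594, 25, 46)]
236 [(592, 2, 29), (619, 11, 73), (621, 16, 77), (589, 26, 30)]
```

```bash
python3 - <<'E'
from h import *
p=bot.read_camera("scene"); W=cloud(p); o=bot.get_obs()
w=np.array(o["tool_rot"]); M=R.from_quat(w[[1,2,3,0]]).as_matrix()
T=(W-o["eef_pos"])@M; print(o["eef_pos"])
sub=T[120:225,290:410].reshape(-1,3); Z=W[120:225,290:410,2].reshape(-1)
for y in range(-90,91,10):
    s=(abs(sub[:,1]*1000-y)<5)&(Z>.066)&(abs(sub[:,0])<.07)
    if s.sum(): z=Z[s]; i=np.argsort(z)[:3]; print(y,s.sum(),"zlow",(z[i]*1000).round(),"x",(sub[s][i,0]*1000).round(), "zmax",round(z.max(),3))
im=p["img"][100:240,260:440,::-1]; im=np.clip(im.astype(float)*2.2,0,255).astype(np.uint8)
cv2.imwrite("pics/e.png",cv2.resize(im,None,fx=4,fy=4,interpolation=cv2.INTER_CUBIC))
E
```

```text
[0.56901911 0.00544362 0.04779337]
-60 42 zlow [154. 158. 160.] x [-13. -13. -11.] zmax 0.172
-50 85 zlow [145. 146. 146.] x [-13. -12. -12.] zmax 0.179
-40 179 zlow [133. 133. 134.] x [-13.  -9. -13.] zmax 0.341
-30 422 zlow [121. 125. 125.] x [-12. -14. -13.] zmax 0.363
-20 457 zlow [118. 119. 120.] x [-9. -8. -7.] zmax 0.364
-10 548 zlow [82. 83. 85.] x [-12. -11.  -8.] zmax 0.365
0 574 zlow [79. 80. 80.] x [-11. -11. -11.] zmax 0.365
10 581 zlow [81. 82. 84.] x [-5. -6. -7.] zmax 0.382
20 542 zlow [117. 117. 119.] x [-7. -6. -8.] zmax 0.386
30 536 zlow [122. 123. 124.] x [-12. -13. -14.] zmax 0.393
40 311 zlow [130. 132. 133.] x [-12. -13. -13.] zmax 0.397
50 101 zlow [140. 145. 146.] x [-12. -12. -13.] zmax 0.395
60 49 zlow [156. 156. 156.] x [-13. -11. -10.] zmax 0.173
```

View pics/e.png

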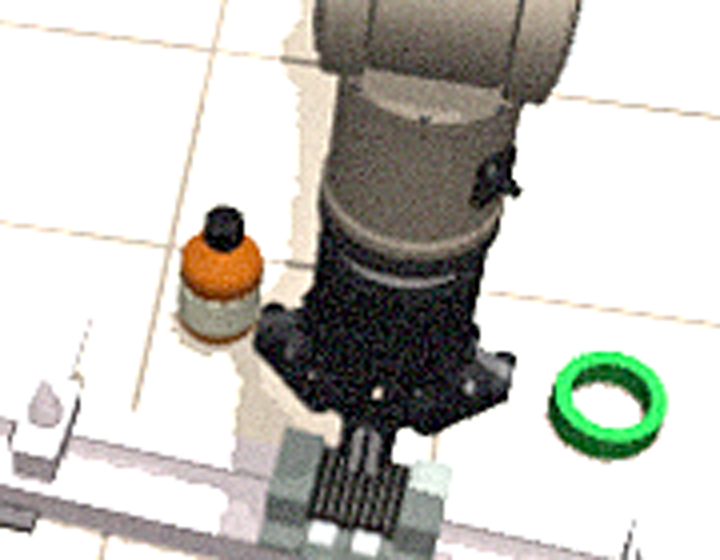

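Depth shows the real fingertips at about z = 77 mm, roughly 29 mm above the pad. The reported TCP height reads about 36 mm low, while lateral agreement is good. The funnel-shaped knuckles will also clear the cone and cuvettes. I'll carry on down, guided by force.

send_rows(
  deltas="0 0 0.01 0; 0 0 0.018 0; 0 0 0.022 0; 0 0 0.022 0; 0 0 0.022 0",
)

```text
t: 5.9
eef_pos: [0.5689, 0.0054, 0.0256]
tool_rot: [-0.0, 0.042, 0.999, -0.0]
contact_force: [-0.7, 0.5, 0.1]
gripper_width: -0.003
grasp_force: 0.0
```

```bash
python3 - <<'E'
from h import *
p=bot.read_camera("scene"); W=cloud(p); o=bot.get_obs(); print(o["eef_pos"],o["contact_force"])
for v in range(206,232,2):
    print(v,[tuple((W[v,u]*1000).round().astype(int).tolist()) for u in (347,350,353,356)])
E
```

```text
[0.56909002 0.00540263 0.02580488] [ 0.1237909  -0.13112536 -0.03356615]
206 [(586, -4, 125), (569, 2, 103), (566, 8, 101), (587, 13, 131)]
208 [(582, -4, 114), (571, 2, 100), (580, 8, 113), (586, 13, 124)]
210 [(580, -3, 104), (575, 3, 99), (583, 8, 111), (583, 14, 112)]
212 [(581, -2, 99), (574, 4, 90), (583, 9, 105), (580, 15, 102)]
214 [(582, -2, 94), (579, 4, 90), (583, 10, 98), (582, 16, 98)]
216 [(582, -1, 86), (583, 5, 89), (581, 11, 88), (576, 17, 83)]
218 [(580, 0, 77), (580, 6, 78), (575, 12, 73), (576, 18, 76)]
220 [(581, 0, 72), (581, 6, 73), (579, 12, 71), (576, 18, 69)]
222 [(579, 1, 62), (581, 7, 67), (578, 13, 63), (566, 20, 47)]
224 [(572, 2, 44), (580, 8, 58), (573, 14, 49), (573, 20, 50)]
226 [(579, 2, 46), (577, 9, 46), (576, 15, 47), (576, 21, 47)]
228 [(582, 3, 44), (583, 9, 47), (581, 15, 45), (580, 21, 46)]
230 [(588, 4, 46), (587, 10, 46), (1193, -13, 951), (584, 22, 45)]
```

send_rows(
  deltas="0 0 0.003 0; 0 0 0.005 0; 0 0 0.006 0; 0 0 0.007 0; 0 0 0.007 0",
)

```text
t: 6.45
eef_pos: [0.569, 0.0055, 0.0188]
tool_rot: [0.0, 0.042, 0.999, 0.0]
contact_force: [0.1, -0.1, 0.1]
gripper_width: 0.0
grasp_force: 0.0
```

send_rows(
  deltas="0 0 0.001 0; 0 0 0.002 0; 0 0 0.002 0",
)

```text
t: 6.75
eef_pos: [0.5692, 0.0055, 0.0177]
tool_rot: [0.0, 0.042, 0.999, 0.0]
contact_force: [-3.5, -0.1, 11.0]
gripper_width: 0.003
grasp_force: 5.3
```

Contact, at 11 N. Press about 5 mm further.

send_rows(
  deltas="0 0 0.001 0; 0 0 0.002 0; 0 0 0.003 0; 0 0 0.003 0",
)

```text
t: 7.15
eef_pos: [0.5692, 0.0055, 0.0148]
tool_rot: [0.0, 0.042, 0.999, 0.0]
contact_force: [-3.5, 0.0, 11.4]
gripper_width: 0.002
grasp_force: 5.8
```

send_rows(
  deltas="0 0 0.001 0; 0 0 0.002 0; 0 0 0.002 0",
)

```text
t: 7.45
eef_pos: [0.5691, 0.0055, 0.0129]
tool_rot: [0.0, 0.042, 0.999, 0.0]
contact_force: [-3.4, 0.6, 13.1]
gripper_width: 0.001
grasp_force: 6.2
```

```bash
python3 - <<'E'
from h import *
for c in ("scene","top"):
    p=bot.read_camera(c)
    for n in ("carriage_mid","mark_stop_mid"): print(c,n,[(np.round(d["xyz"],4),round(d["confidence"],2)) for d in bot.landmark_of(p,n)[:1]])
rel([.569,.0065,.02])
E
```

```text
scene carriage_mid [(array([0.5712, 0.0065, 0.0486]), 0.57)]
scene mark_stop_mid [(array([ 0.5543, -0.1652,  0.0343]), 0.78)]
top carriage_mid [(array([0.5669, 0.0058, 0.0475]), 0.7)]
top mark_stop_mid [(array([ 0.5554, -0.1647,  0.0355]), 0.71)]
t 7.75 pos [0.5691 0.0055 0.013 ] toolx [-0.996  0.084 -0.   ] tooly [0.084 0.996 0.001] z [ 0.  0. -1.] g -0.00044381093957802584 F [-3.6  0.  12.4]
shift in tool axes [ 0.0002  0.001  -0.007 ]
```

Pressed about 5 mm, so the brake is free. Now push along -tool y, which is aligned with the rail.

send_rows(
  deltas="0 -0.003 0 0; 0 -0.01 0 0; 0 -0.02 0 0; 0 -0.03 0 0; 0 -0.038 0 0",
)

```text
t: 8.25
eef_pos: [0.5657, -0.0326, 0.0129]
tool_rot: [-0.0, 0.042, 0.999, 0.0]
contact_force: [-4.5, 1.1, 13.2]
gripper_width: 0.002
grasp_force: 6.2
```

send_rows(
  deltas="0 -0.01 0 0; 0 -0.02 0 0; 0 -0.03 0 0; 0 -0.04 0 0; 0 -0.046 0 0",
)

```text
t: 8.75
eef_pos: [0.5615, -0.079, 0.0129]
tool_rot: [-0.0, 0.042, 0.999, 0.0]
contact_force: [-4.8, 1.4, 11.7]
gripper_width: 0.005
grasp_force: 6.2
```

```bash
python3 - <<'E'
from h import *
for c in ("scene","top"):
    p=bot.read_camera(c); cv2.imwrite(f"pics/f_{c}.png",p["img"][:,:,::-1])
    for n in ("carriage_mid","mark_stop_mid","cuvettes"): print(c,n,[(np.round(d["xyz"],4),round(d["confidence"],2)) for d in bot.landmark_of(p,n)[:1]])
rel([.569,.0065,.013])
im=cv2.imread("pics/f_scene.png")[160:270,230:400]; cv2.imwrite("pics/f_crop.png",cv2.resize(im,None,fx=4.4,fy=4.4,interpolation=cv2.INTER_CUBIC))
E
```

```text
scene carriage_mid [(array([ 0.5613, -0.0785,  0.0493]), 0.6)]
scene mark_stop_mid [(array([ 0.5558, -0.1626,  0.0356]), 0.91)]
scene cuvettes [(array([ 0.5759, -0.4749,  0.0741]), 0.68)]
top carriage_mid [(array([ 0.5614, -0.0778,  0.0469]), 0.57)]
top mark_stop_mid [(array([ 0.5561, -0.1651,  0.0371]), 0.54)]
top cuvettes [(array([0.4605, 0.135 , 0.0088]), 0.46)]
t 9.15 pos [ 0.5615 -0.0787  0.0128] toolx [-0.996  0.084  0.001] tooly [0.084 0.996 0.   ] z [-0.001  0.    -1.   ] g 0.0017131370279421263 F [-5.3  0.3 12.7]
shift in tool axes [-0.0003  0.0855 -0.0002]
```

View pics/f_crop.png

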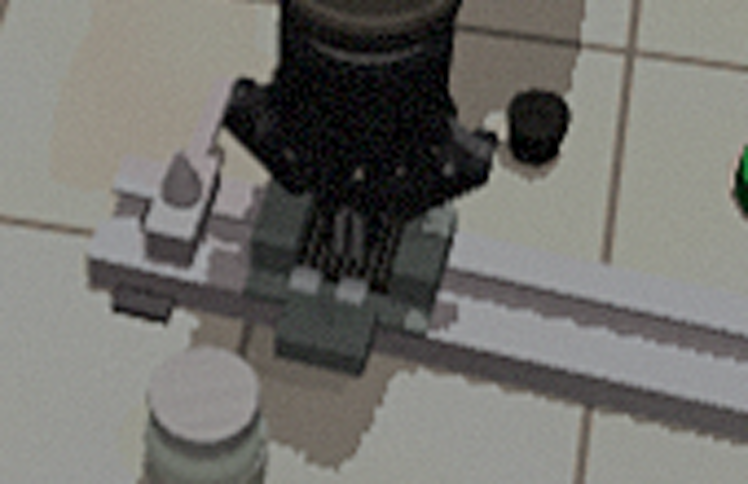

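The carriage follows the finger, and the pad sits at crop (350,250). The gap to the coned stop, crop (180,215), is about 29 mm. I'll approach it slowly.

send_rows(
  deltas="0 -0.007 0 0; 0 -0.014 0 0; 0 -0.019 0 0; 0 -0.022 0 0; 0 -0.024 0 0",
)

```text
t: 9.65
eef_pos: [0.5593, -0.1025, 0.0128]
tool_rot: [-0.001, 0.042, 0.999, 0.0]
contact_force: [-4.4, 1.1, 12.6]
gripper_width: 0.002
grasp_force: 6.2
```

send_rows(
  deltas="0 -0.001 0 0; 0 -0.002 0 0; 0 -0.003 0 0; 0 -0.004 0 0; 0 -0.004 0 0",
)

```text
t: 10.15
eef_pos: [0.559, -0.1064, 0.0128]
tool_rot: [-0.001, 0.042, 0.999, 0.0]
contact_force: [-5.0, 1.0, 12.5]
gripper_width: 0.003
grasp_force: 6.2
```

send_rows(
  deltas="0 -0.001 0 0; 0 -0.002 0 0; 0 -0.003 0 0; 0 -0.004 0 0; 0 -0.004 0 0",
)

```text
t: 10.65
eef_pos: [0.5589, -0.1074, 0.0126]
tool_rot: [-0.001, 0.041, 0.999, 0.002]
contact_force: [-4.3, 6.6, 12.0]
gripper_width: 0.001
grasp_force: 6.2
```

Contact with the stop: 6.6 N and movement has halted. I'll confirm with 1 mm more, then lift straight up.

send_rows(
  deltas="0 -0.001 0 0; 0 -0.001 0 0; 0 -0.001 0 0",
)

```text
t: 10.95
eef_pos: [0.559, -0.1077, 0.0127]
tool_rot: [-0.001, 0.041, 0.999, 0.002]
contact_force: [-3.7, 8.0, 12.2]
gripper_width: -0.001
grasp_force: 6.2
```

```bash
python3 - <<'E'
from h import *
for c in ("scene","top"):
    p=bot.read_camera(c); cv2.imwrite(f"pics/g_{c}.png",p["img"][:,:,::-1])
    for n in ("carriage_mid","mark_stop_mid"): print(c,n,[(np.round(d["xyz"],4),round(d["confidence"],2)) for d in bot.landmark_of(p,n)[:1]])
rel([.559,-.107,.013])
im=cv2.imread("pics/g_scene.png")[170:250,240:360]; cv2.imwrite("pics/g_crop.png",cv2.resize(im,None,fx=6,fy=6,interpolation=cv2.INTER_CUBIC))
E
```

```text
scene carriage_mid [(array([ 0.5601, -0.1073,  0.0495]), 0.64)]
scene mark_stop_mid [(array([ 0.5589, -0.163 ,  0.0367]), 0.58)]
top carriage_mid [(array([0.7049, 0.1149, 0.032 ]), 0.48)]
top mark_stop_mid [(array([ 0.5552, -0.1606,  0.0374]), 0.7)]
t 11.25 pos [ 0.5591 -0.1078  0.0127] toolx [-0.997  0.082  0.001] tooly [0.082 0.997 0.004] z [-0.001  0.004 -1.   ] g -0.0037250270988209606 F [-4.7  7.7 11.7]
shift in tool axes [ 0.0001  0.0008 -0.0003]
```

View pics/g_crop.png

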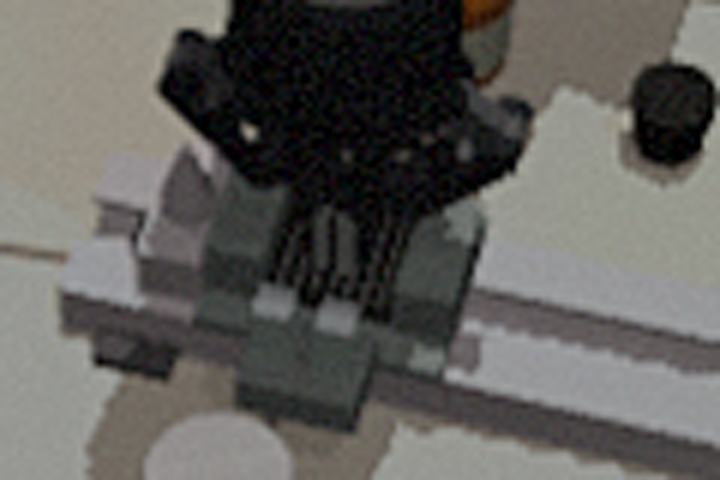

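The carriage, at crop (240,240), sits flush against the coned stop at (175,235). Lifting straight up while the light push stays on.

send_rows(
  deltas="0 0 -0.002 0; 0 0 -0.004 0; 0 0 -0.006 0; 0 0 -0.009 0; 0 0 -0.014 0",
)

```text
t: 11.75
eef_pos: [0.5591, -0.1113, 0.0258]
tool_rot: [-0.0, 0.042, 0.999, -0.0]
contact_force: [0.6, -0.1, 0.9]
gripper_width: -0.001
grasp_force: 0.0
```

send_rows(
  deltas="0 0 -0.015 0; 0 0 -0.04 0; 0 0 -0.08 0; 0 0 -0.12 0; 0 0 -0.12 0",
)

```text
t: 12.25
eef_pos: [0.5632, -0.1125, 0.1523]
tool_rot: [0.005, 0.043, 0.999, -0.0]
contact_force: [1.4, -0.3, -0.3]
gripper_width: -0.002
grasp_force: 0.0
```

```bash
python3 - <<'E'
from h import *
look(names=["carriage_mid","mark_stop_mid","pad_top","cuvettes","jar_mid","amber_mid"],tag="k")
rel([.559,-.107,.013])
im=cv2.imread("pics/k_scene.png")[150:270,230:390]; cv2.imwrite("pics/k_crop.png",cv2.resize(im,None,fx=4.5,fy=4.5,interpolation=cv2.INTER_CUBIC))
E
```

```text
scene carriage_mid [([0.5598, -0.1072, 0.0518], 0.63)]
scene mark_stop_mid []
scene pad_top [([0.5559, -0.1069, 0.0488], 0.57)]
scene cuvettes [([0.6038, -0.1115, 0.0466], 0.5), ([0.5592, -0.107, 0.0488], 0.43)]
scene jar_mid [([0.6747, -0.1296, 0.0376], 0.57)]
scene amber_mid [([0.5553, -0.1652, 0.0343], 0.57)]
top carriage_mid [([0.6756, -0.1251, 0.0415], 0.36)]
top mark_stop_mid [([0.5535, -0.1642, 0.0347], 0.48), ([0.6778, -0.1262, 0.0408], 0.42)]
top pad_top []
top cuvettes []
top jar_mid [([0.6761, -0.1242, 0.041], 0.55)]
top amber_mid []
t 12.95 pos [ 0.5591 -0.1111  0.1456] toolx [-0.996  0.084  0.   ] tooly [ 0.084  0.996 -0.   ] z [-0.  0. -1.] g 0.0017857267340275615 F [0.8 0.  0.2]
shift in tool axes [0.0004 0.0041 0.1326]
```

View pics/k_crop.png

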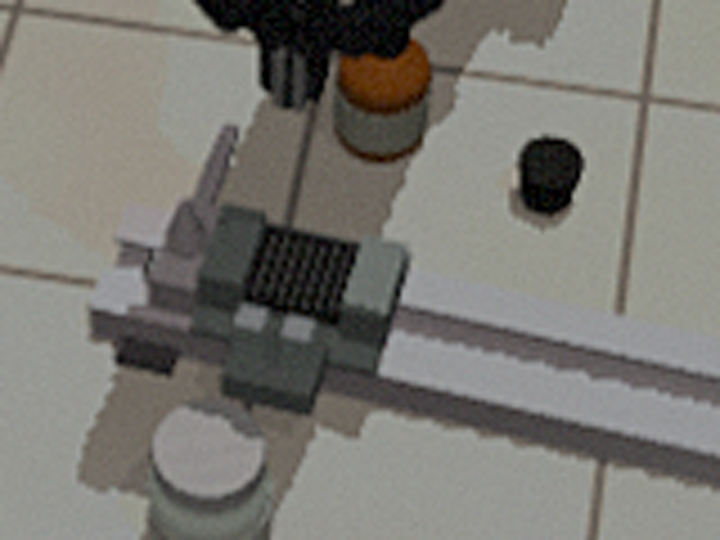

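The carriage rests against the coned stop: carriage face at crop (200,270), stop at (175,270). The pad is up, the bystanders have not moved, and the robot is clear. Handing in.

```bash
python3 -c "
from station import bot
print(bot.hand_in())"
```

```text
the job is handed in; nothing more can be done
None
```

The job is handed in: I pressed the pad about 5 mm, pushed the carriage against the coned stop, and lifted off so the pad sprang up; the last picture shows the carriage at the stop and the nearby bystanders in place.

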